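Load a row of sample bottles into the filling rack

ROBOT

A 6-joint arm with a two-finger parallel gripper is mounted at the origin on the work surface. World frame = base frame: x ahead of the robot, y to its left, z up, the work surface at z = 0. Lengths are in m, angles in rad, forces in N, time in s.
With the tool pointing down it reaches from about 0.375 to 0.9 m from the base axis. Payload 3.1 kg.
Tool frame: the origin (TCP) lies between the finger pads; the fingertips stand 19 mm ahead of it and the grasp point (between the pads) is the TCP; z points along the fingers, y is the direction in which the jaws open and shut (so a half turn about z gives the same grasp; the last joint's range is limited). The gripper opens to 85 mm and grips with 20 to 120 N. Pads are 22 mm wide; open, the fingers measure 114 mm over their backs; the gripper's body (76 mm by 85 mm) begins 54 mm behind the grasp point. The pads swing forward as they close: fully open they stand 13 mm farther back than shut.
Start: joints at [-1.286, 0.527, 1.433, -0, 1.181, -0.178], TCP at [0.279, -0.559, 0.25] pointing down, gripper open.
Joint ranges: [-3.08, 3.08], [-0.75, 2.2], [0.22, 2.44], [-1.43, 4.57], [0, 2.65], [-2.85, 2.85]. Speed limits (rad/s): [2.79, 2.79, 3.14, 3.14, 3.14, 3.14].

INTERFACE

Orientations are given as a unit quaternion [x, y, z, w].
In Python, from station import manip, optics, job gives the robot as it stands.
- The arm moves only by the shell command python3 -m inch 'ROWS' [OPENING] [FORCE]. ROWS is JSON, one flat list of numbers, 4 for each row, row after row: the shift along the world's x, y, z in cm, then the turn about the world's z in rad. A call has 1 to 20 rows; each row shifts and turns the commanded pose from where the row before left it; what a row does not reach is not made up. A row lasts 1/8 s, in which the tool goes at most 62.5 mm and 10.7 degrees, less where a joint would pass 70% of its speed; a pose out of reach is approached as far as the arm can. A call with a gripper value outside its range is refused whole. OPENING is the opening in per cent of the stroke, from 0 (shut) to 100 (fully open), set as the call begins (- or left out, the last holds). The fingers move at their own pace and stop on an object; FORCE is the grip in N (left out, the last holds). Time passes only in rows, so rows that do not move let the fingers close. It gives the time, the measured TCP pose, the force and the opening at its end, in the units of the state.
- manip.sense(): the state, without advancing time (a new reading comes with each control period).
- optics.snapshot(name): name is "scene" or "top"; returns (picture, depth): 480x640x3 uint8, red, green, blue; 480x640 float32, m along the optical axis (not along the pixel's ray), 0 where there is no reading.
- optics.camera_model(name): a dict with "mtx" (3x3 intrinsics, pixels), "camera_from_world" (4x4, takes a point from world to camera coordinates). Camera axes: x right, y up, looking along -z (the intrinsics and any distortion apply to the point x, -y, -z); pixel columns grow to the right and rows downward; lengths in m; the calibration is good to about 2 mm. A picture is of the moment at which its call begins. camera_model takes no time and is no camera call.
- job.sign_off(): hands the job in, once; it reports no verdict.
The state is a dict: "t": time; "q": joint angles; "qd": joint speeds; "tau": joint torques, N m; "tcp_pos": TCP position; "tool_rot": TCP orientation; "force": force on the tool from outside, world axes, zero at the start; "ft_torque": the same for the moment, N m; "finger_gap": opening from 0.0 (shut) to 1.0 (fully open).
Only numpy, scipy, OpenCV 4.12 (cv2) and the standard library are available. Lean on these libraries where they do the work, as an engineer would, in place of code of your own. Each camera call takes 0.05 s, during which the arm holds its last target.

TASK

Push the standing row of four sample bottles as one block up the lane of the filling rack until it is packed tight against the red buffer pad of the end stop, pressing it home with about 10 N and without shifting the stop from its setting. Then slide the gate fully shut behind the row and let go; slide the bottles, do not lift, tip or twist them out of line, and leave the beaker, jar and clamp block alone.

Things in the scene. Friction and masses are not known exactly. Their poses are not given: they have to be found in the camera images.
- rack: Fixed rack on an aluminium plate, x -300 to +290 mm, y -65 to +65 mm about this origin (plate underside, lane's middle line); plate top z = 0.006. x axis: up the lane, the way the row is pushed; y points roughly to the robot. Blue walls 8 mm thick, tops at z = 0.024. Lane 44 mm wide (inner faces y = +22, -22 mm) from x = 0 to 280 mm. Gate across it at x = -16 mm.
- lane_mouth (a point): Start of the lane: on its middle line at rack x = 0, on the plate's top. Before it is the apron (rack x below 0): the lane's wall at y = -22 mm runs straight on back to x = -290 mm as a fence; the +y side is open but for a slanting lead-in wall from y = +42 mm at x = -77 mm to y = +22 mm at x = 0.
- stop: Black end stop, 38 mm wide, 50 mm high, clamp knob on top. Origin: its front face at plate level, 209-229 mm up the lane; axes as rack's. From the face a buffer with a red pad (34 wide, 38 high) sticks out to rack -x, meeting the row 14-50 mm before the face: set anew each time, not measured. Pad springs 2 mm at 0.4 N, then is solid. The stop is held by a brake that slips at about 15 N.
- bottle1_mid (a point): Square white sample bottle, blue cap, yellow band: flat-sided body 40 x 40 mm, 58 mm high (76 with cap), 0.08-0.17 kg. Site: on its axis, 29 mm above its foot. Axes along its sides. bottle1 is the front of the row, nearest the stop.
- bottle2_mid (a point): Square white sample bottle, blue cap, yellow band: flat-sided body 40 x 40 mm, 58 mm high (76 with cap), 0.08-0.17 kg. Site: on its axis, 29 mm above its foot. Axes along its sides. Second in the row.
- bottle3_mid (a point): Square white sample bottle, blue cap, yellow band: flat-sided body 40 x 40 mm, 58 mm high (76 with cap), 0.08-0.17 kg. Site: on its axis, 29 mm above its foot. Axes along its sides. Third in the row.
- bottle4_mid (a point): Square white sample bottle, blue cap, yellow band: flat-sided body 40 x 40 mm, 58 mm high (76 with cap), 0.08-0.17 kg. Site: on its axis, 29 mm above its foot. Axes along its sides. Fourth and rearmost. At the start the four stand on the apron in front of the lane, at about 48 mm pitch, up to 9 mm off the middle line (rack +y), a little turned; sliding all takes 1 to 3 N.
- gate (a joint): Travel of the gate in m: 0 = fully open, 0.056 = fully shut (end of travel); starts at 0 to 0.010. It slides along rack -y, across the lane, and stays where it is left (about 1.2 N to move).
- gate_knob (a point): Top centre of the gate's red upright knob: 14 mm across, foot at z = 0.035, top at z = 0.069. It stands on a steel bar 12 mm wide (rack x), z = 0.025 to 0.035, sliding over the wall tops; the bar reaches from 10 mm outside the knob (rack +y) to 56 mm on its lane side. At gate = 0 the knob is at rack x = -16, y = +98 mm.
- beaker: Clear glass beaker, 72 mm across, 90 mm high, bystander. Origin: centre of its underside.
- jar: Amber jar with black cap, 52 mm across, 75 mm high, bystander. Origin: centre of its underside.
- bosshead: Black clamp block lying on the bench, about 75 x 28 x 28 mm, bystander. Origin: under the block's centre.
Mind the look-alikes: they are no part of the job. What is shaped like the part that bears bottle1_mid but purple is not meant.

How it is judged:
On the way, in this order (a step that is already met when the one before it is completed fails the run):
1. the row is closed up and presses on the stop's pad with more than 5 N for 0.15 s (contact force between bottle1 and stop above 5 N and distance between bottle1_mid and bottle4_mid below 0.1235 m and y of bottle1_mid in the frame of rack between -0.006 and 0.006 m and y of bottle2_mid in the frame of rack between -0.006 and 0.006 m and y of bottle3_mid in the frame of rack between -0.006 and 0.006 m and y of bottle4_mid in the frame of rack between -0.006 and 0.006 m), for 0.15 s.
2. then the gate is shut behind the row (value of joint gate above 0.052 m), for 0.2 s.
At the end, for the whole second after the job is handed in: All four bottles stand upright (within 0.1 rad) and at rest in the lane in one closed row against the stop's pad (front bottle touching the pad with over 0.1 N, front and rear bottle centres within 123.5 mm), the stop within 2 mm of where it was, the gate at least 52 mm along its 56 mm travel (distance between bottle1_mid and bottle4_mid below 0.1235 m and contact force between bottle1 and stop above 0.1 N and y of bottle1_mid in the frame of rack between -0.006 and 0.006 m and y of bottle2_mid in the frame of rack between -0.006 and 0.006 m and y of bottle3_mid in the frame of rack between -0.006 and 0.006 m and y of bottle4_mid in the frame of rack between -0.006 and 0.006 m and angle between each of bottle1_mid, bottle2_mid, bottle3_mid, bottle4_mid's own z axis and vertical below 0.1 rad and linear speed of each of bottle1, bottle2, bottle3, bottle4 below 0.01 m/s and value of joint gate above 0.052 m and distance of stop from where it was at the start of the episode below 0.002 m).
It fails at once if the stop is shoved more than 2 mm off its setting (distance of stop from where it was at the start of the episode above 0.002 m).
It fails at once if a bottle is tipped (over 0.3 rad) or lifted (over 12 mm) (angle between any of bottle1_mid, bottle2_mid, bottle3_mid, bottle4_mid's own z axis and vertical above 0.3 rad or height (world z) of any of bottle1_mid, bottle2_mid, bottle3_mid, bottle4_mid above 0.047 m).
It fails at once if the row buckles: a bottle is twisted more than 0.45 rad out of line (angle between the x axis of any of bottle1, bottle2, bottle3, bottle4 and the x axis of rack, either way round above 0.45 rad).
It fails at once if the rear bottle is pressed with more than 25 N (contact force between the fingers and bottle4 above 25 N).
It fails at once if beaker, jar or clamp block is moved more than 15 mm (distance of any of beaker, jar, bosshead from where it was at the start of the episode above 0.015 m).
It also fails if it takes over 64 s, if anything falls off the work surface, if the arm or the gripper's body presses on something with over 40 N, if the wrist force passes 120 N, or if a joint passes its speed limit or range.

## Working session

There is one attempt and no reset: what is moved stays moved. The work goes in short steps, Python scripts to look and compute and a shell command to move; the robot and the scene stay as the last step left them, time stands still between calls to the robot, and variables do not carry over. Pictures are saved under pics/ and viewed, and the job is handed in when it is done.

```bash
ls; mkdir -p pics; python3 - <<'E'
from station import manip, optics, job
import cv2, numpy as np
print(manip.sense())
for n in("scene","top"):
    p,d=optics.snapshot(n); cv2.imwrite(f"pics/{n}0.png",p[:,:,::-1]); np.savez(f"pics/{n}0.npz",p=p,d=d)
    print(optics.camera_model(n))
E
```

```text
pics
{'t': 0.0, 'q': array([-1.28648904e+00,  5.28476055e-01,  1.43389586e+00,  1.41768594e-05,
        1.18142361e+00, -1.78500026e-01]), 'qd': array([ 0.00013403, -0.00019941, -0.00150212,  0.00125406, -0.00103859,
        0.00126519]), 'tau': array([-2.44563225e-04, -4.42347157e+01, -1.78030103e+01, -2.47336320e-04,
        8.34494946e-03, -1.45635721e-05]), 'tcp_pos': array([ 0.27887503, -0.55857541,  0.24932956]), 'tool_rot': array([ 9.73345462e-01,  2.29341229e-01, -5.16971480e-05, -1.10024281e-03]), 'force': array([ 0.06469971, -0.21111726,  0.56959683]), 'ft_torque': array([ 0.00726809, -0.00494428,  0.00408554]), 'finger_gap': 1.0030950223493014}
{'mtx': array([[492.03621506,   0.        , 312.91761376],
       [  0.        , 492.03621506, 240.7926761 ],
       [  0.        ,   0.        ,   1.        ]]), 'camera_from_world': array([[-0.76372287,  0.6454601 ,  0.0104234 ,  0.35812151],
       [-0.45101367, -0.54506263,  0.70674847,  0.25182689],
       [ 0.46185934,  0.53505887,  0.70738812, -1.21073596],
       [ 0.        ,  0.        ,  0.        ,  1.        ]])}
{'mtx': array([[513.68415603,   0.        , 324.80549841],
       [  0.        , 513.68415603, 236.22763451],
       [  0.        ,   0.        ,   1.        ]]), 'camera_from_world': array([[-0.02528967, -0.99963955, -0.00901098,  0.11386929],
       [ 0.98885063, -0.02633788,  0.14656311, -0.57552143],
       [-0.14674761, -0.00520398,  0.98916028, -0.74312134],
       [ 0.        ,  0.        ,  0.        ,  1.        ]])}
```

View pics/scene0.png

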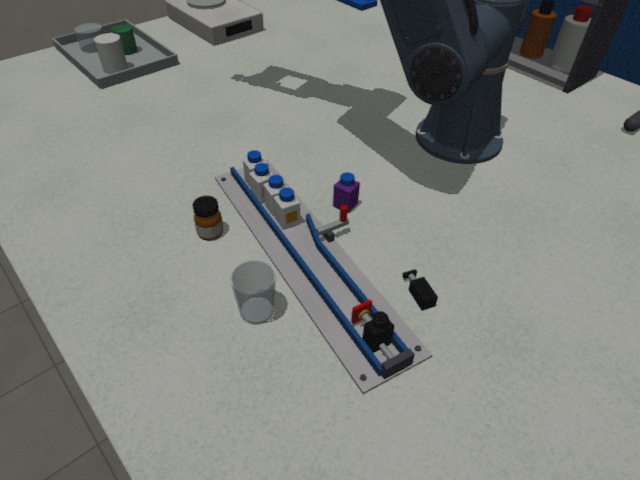

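View pics/top0.png

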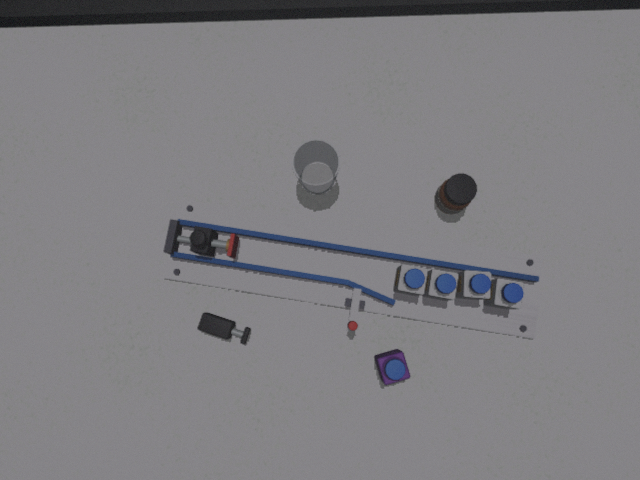

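```bash
cat > h.py <<'E'
import numpy as np, cv2
from station import optics
CM={n:optics.camera_model(n) for n in("scene","top")}
def ray(n,uv,z):
    m=CM[n];K=m["mtx"];T=m["camera_from_world"]
    uv=np.atleast_2d(uv).astype(float)
    d=np.c_[(uv[:,0]-K[0,2])/K[0,0],-(uv[:,1]-K[1,2])/K[1,1],-np.ones(len(uv))]
    R=T[:3,:3];c=-R.T@T[:3,3];w=d@R
    s=(z-c[2])/w[:,2]
    return c+s[:,None]*w
def proj(n,P):
    m=CM[n];K=m["mtx"];T=m["camera_from_world"];P=np.atleast_2d(P)
    c=P@T[:3,:3].T+T[:3,3]
    return np.c_[K[0,0]*c[:,0]/-c[:,2]+K[0,2],K[1,1]*-c[:,1]/-c[:,2]+K[1,2]]
E
python3 - <<'E'
from h import *
for n in("top","scene"):
    p=np.load(f"pics/{n}0.npz")["p"];hsv=cv2.cvtColor(p,cv2.COLOR_RGB2HSV)
    H,S,V=[hsv[:,:,i].astype(int) for i in range(3)]
    blue=((H>100)&(H<125)&(S>120)&(V>50)).astype(np.uint8)
    k,l,st,ce=cv2.connectedComponentsWithStats(blue)
    for i in range(1,k):
        if st[i,4]>50: 
            ys,xs=np.where(l==i);print(n,"blue",st[i],ce[i].round(1))
    red=(((H<8)|(H>172))&(S>120)&(V>60)).astype(np.uint8)
    k,l,st,ce=cv2.connectedComponentsWithStats(red)
    for i in range(1,k):
        if st[i,4]>15: print(n,"red",st[i],ce[i].round(1))
p=np.load("pics/top0.npz")["p"];
cv2.imwrite("pics/a.png",cv2.resize(p[200:400,150:550,::-1],None,fx=2,fy=2,interpolation=cv2.INTER_CUBIC))
p=np.load("pics/scene0.npz")["p"];
cv2.imwrite("pics/b.png",cv2.resize(p[140:390,200:450,::-1],None,fx=2.4,fy=2.4,interpolation=cv2.INTER_CUBIC))
E
```

```text
top blue [ 179  220  359   61 1560] [356.6 249.8]
top blue [173 252 222  52 959] [286.5 273.7]
top blue [405 269  19  19 292] [414.1 278.1]
top blue [436 274  20  19 294] [445.6 283.2]
top blue [471 274  20  19 299] [480.3 283.2]
top blue [504 283  19  20 299] [512.8 292.5]
top blue [385 359  20  21 321] [394.8 369.1]
top red [228 233   7  23  95] [230.8 244.1]
top red [348 322   9   8  58] [352.2 325.3]
scene blue [338   0  39  10 245] [359.9   3.3]
scene blue [516   0  26  38 193] [529.1  14.7]
scene blue [547   0  49  50 598] [562.8  15.8]
scene blue [ 600    0   40   85 1928] [625.6  45.9]
scene blue [248 151  13  12 136] [254.  156.2]
scene blue [255 163  13  13 143] [261.2 169. ]
scene blue [ 231  168  151  207 1589] [311.7 277.5]
scene blue [340 173  14  13 152] [346.9 178.9]
scene blue [269 175  14  13 154] [275.5 181. ]
scene blue [279 188  15  14 167] [286.3 194.2]
scene blue [307 214  61  89 637] [335.1 262.9]
scene blue [392 331  16  22 140] [398.6 342.6]
scene red [576   5  17  17 178] [583.8  12.9]
scene red [340 205   7  17 100] [343.1 213. ]
scene red [352 300  20  24 216] [360. 310.]
```

View pics/a.png

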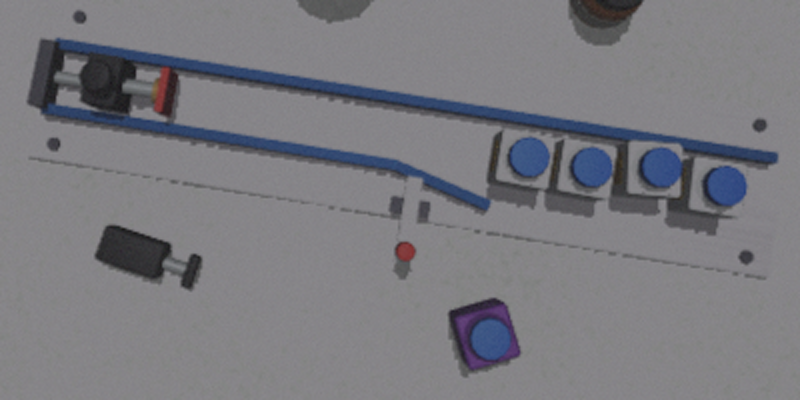

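View pics/b.png

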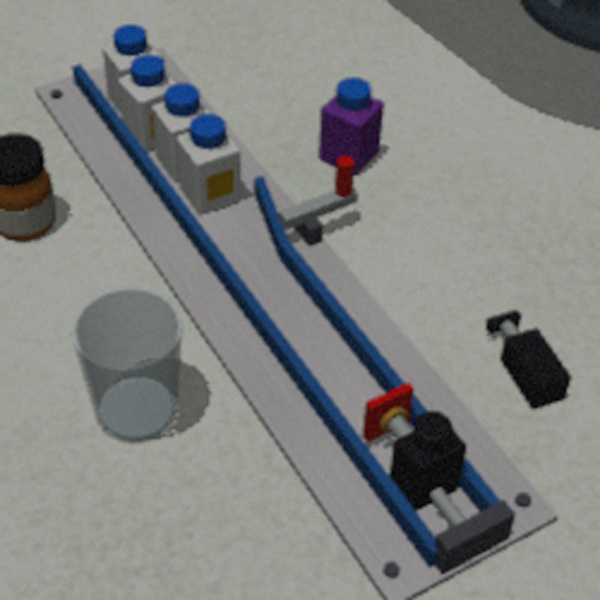

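```bash
cat >> h.py <<'E'
def masks(p):
    hsv=cv2.cvtColor(p,cv2.COLOR_RGB2HSV)
    H,S,V=[hsv[:,:,i].astype(int) for i in range(3)]
    return ((H>100)&(H<125)&(S>120)&(V>50)).astype(np.uint8),(((H<8)|(H>172))&(S>120)&(V>60)).astype(np.uint8)
def comps(m,a):
    k,l,st,ce=cv2.connectedComponentsWithStats(m)
    return [(l==i,st[i],ce[i]) for i in range(1,k) if st[i,4]>a]
E
python3 - <<'E'
from h import *
for n in("top","scene"):
    T=CM[n]["camera_from_world"];print(n,"cam",(-T[:3,:3].T@T[:3,3]).round(3))
    p=np.load(f"pics/{n}0.npz")["p"];b,r=masks(p)
    cs=comps(b,900)
    big=max(comps(b,1500),key=lambda c:c[1][2]*(c[2][1]>100))
    ys,xs=np.where(big[0])
    # column mid for the wall
    W=ray(n,np.c_[xs,ys],.024)[:,:2]
    vx,vy,x0,y0=cv2.fitLine(W.astype(np.float32),cv2.DIST_HUBER,0,.001,.001).ravel()
    if vy<0: vx,vy=-vx,-vy
    e=np.array([vx,vy]);ny=np.array([-vy,vx])
    s=(W-[x0,y0])@e; o=(W-[x0,y0])@ny
    print(n,"yaw",np.arctan2(vy,vx),"len",s.min(),s.max(),"off",np.percentile(o,[2,50,98]).round(4))
    # origin: back end s.min -> x=-290
    for ref,xr in((s.min(),-.29),(s.max(),.28)):
        print("  origin",(np.array([x0,y0])+e*(ref-xr)+ny*.026).round(4))
E
```

```text
top cam [0.463 0.095 0.82 ]
top yaw 1.3851095 len -0.28266692529331544 0.2828084026651668 off [-0.0033 -0.0001  0.0035]
  origin [0.5343 0.063 ]
  origin [0.5335 0.0585]
scene cam [0.946 0.554 0.675]
scene yaw 1.3856585 len -0.34292865131589817 0.2275174620514294 off [-0.0065  0.0001  0.006 ]
  origin [0.5427 0.0652]
  origin [0.5428 0.0657]
```

```bash
cat >> h.py <<'E'
YAW=1.3855; O=np.array([.5342,.0625])
EX=np.array([np.cos(YAW),np.sin(YAW)]);EY=np.array([-EX[1],EX[0]])
def rk(W): 
    d=np.atleast_2d(W)[:,:2]-O; return np.c_[d@EX,d@EY]*1000
def wd(x,y): return O+x/1000*EX+y/1000*EY
E
python3 - <<'E'
from h import *
for n in("top","scene"):
    p=np.load(f"pics/{n}0.npz")["p"];b,r=masks(p)
    for m,st,c in comps(b,100):
        if st[2]<25 and c[1]>100:
            ys,xs=np.where(m)
            # cap top: use centre of the blob at mid-cap height
            print(n,"cap",c.round(1),"rack@.077",rk(ray(n,c,.077)).round(1))
    for m,st,c in comps(r,15):
        if c[1]<100: continue
        if st[4]>90 and n=='top' or st[4]>150:
            ys,xs=np.where(m); R=rk(ray(n,np.c_[xs,ys],.006+.038)); print(n,"pad at z.044",R.min(0),R.max(0))
            if n=='scene': R=rk(ray(n,np.c_[xs,ys],.025)); print(n,"pad at z.025 c",R.mean(0))
        else:
            zz=.069 if n=='top' else .052
            print(n,"knob",rk(ray(n,c,zz)).round(1),ray(n,c,zz))
# screws
p=np.load("pics/top0.npz")["p"]
for uv in [(190,208.5),(177,272),(530,262.5),(523,328.5)]: print("screw",rk(ray("top",uv,.007)).round(1))
# fence inner edge + plate yaw check etc
E
```

```text
top cap [414.1 278.1] rack@.077 [[-94.2   8.2]]
top cap [445.6 283.2] rack@.077 [[-139.9    8.4]]
top cap [480.3 283.2] rack@.077 [[-189.2    0.5]]
top cap [512.8 292.5] rack@.077 [[-236.6    6.3]]
top cap [394.8 369.1] rack@.077 [[-84.6 139.4]]
top pad at z.044 [180.27311362 -18.93601761] [187.58224281  15.10225436]
top knob [[-16.7  89.1]] [[0.44357142 0.06253836 0.069     ]]
scene cap [254.  156.2] rack@.077 [[-231.5    1.3]]
scene cap [261.2 169. ] rack@.077 [[-184.7   -4.5]]
scene cap [346.9 178.9] rack@.077 [[-74.7 129.2]]
scene cap [275.5 181. ] rack@.077 [[-136.2    3.4]]
scene cap [286.3 194.2] rack@.077 [[-90.4   3.3]]
scene cap [398.6 342.6] rack@.077 [[280.3  -8.7]]
scene knob [[-16.   85.4]] [[0.44730321 0.06246333 0.052     ]]
scene pad at z.044 [174.75216963 -32.62428975] [202.18916212  16.61008343]
scene pad at z.025 c [174.49611074   0.45396261]
screw [[267.6 -52.1]]
screw [[267.8  52. ]]
screw [[-282.4  -51.6]]
screw [[-282.2   52.6]]
```

```bash
python3 - <<'E'
from h import *
from station import manip
s=manip.sense();print(s['tcp_pos'],EX,EY)
for nm,x,y in[("A12 start",-117,50),("A12 end",-117,29.5),("B34 start",-213,50),("B34 end",-213,29.5),("behind",-285,0),("push end",0,0)]: print(nm,wd(x,y).round(4))
E
python3 -c "
import cv2;a=cv2.imread('pics/top0.png')[240:400,330:550];cv2.imwrite('pics/c.png',cv2.resize(a,None,fx=3.6,fy=3.6,interpolation=cv2.INTER_CUBIC))"
```

```text
[ 0.27886846 -0.55865642  0.24943095] [0.1842378 0.9828817] [-0.9828817  0.1842378]
A12 start [ 0.4635 -0.0433]
A12 end [ 0.4836 -0.0471]
B34 start [ 0.4458 -0.1376]
B34 end [ 0.466  -0.1414]
behind [ 0.4817 -0.2176]
push end [0.5342 0.0625]
```

View pics/c.png

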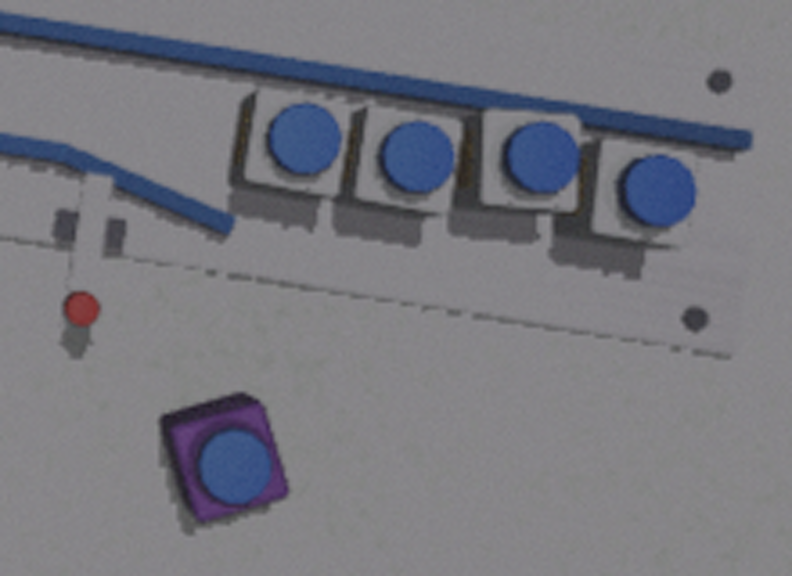

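Candidates (top view): the row is the white, blue-capped bottles at (414,278), (446,283), (480,283) and (513,293); the purple one at (395,369) is the look-alike. The gate knob is the red dot at (352,325) and the pad is the red plate at (231,244). The black block at (217,326) is the bystander clamp, while the stop at (200,240) is inside the lane. The close crop confirms the choice. First I'll square the bottles sideways against the fence, in pairs.

```bash
python3 -m inch '[1.67,4.21,-1.3,-0.13, 1.67,4.21,-1.3,-0.13, 1.67,4.21,-1.3,-0.13, 1.67,4.21,-1.3,-0.13, 1.67,4.21,-1.3,-0.128, 1.67,4.21,-1.3,0, 1.67,4.21,-1.3,0, 1.67,4.21,-1.3,0, 1.67,4.21,-1.3,0, 1.67,4.21,-1.3,0, 0,0,0,0, 0,0,0,0]' 39 20
```

```text
t: 1.6
tcp_pos: [0.4463, -0.1386, 0.1203]
tool_rot: [0.996, -0.092, 0.0, 0.0]
force: [0.1, 0.5, -0.3]
finger_gap: 0.393
```

```bash
python3 -m inch '[0,0.1,-2.0,0, 0,0,-2.0,0, 0,0,-2.0,0, 0,0,-1.4,0, 0,0,0,0]'; python3 - <<'E'
from h import *
for n in("top","scene"):
    p,d=optics.snapshot(n); c=p[180:420,300:600] if n=="top" else p[80:330,180:480]
    cv2.imwrite(f"pics/{n}1.png",cv2.resize(c[:,:,::-1],None,fx=2,fy=2,interpolation=cv2.INTER_CUBIC))
a=cv2.imread("pics/top1.png");b=cv2.imread("pics/scene1.png")
E
```

```text
t: 2.22
tcp_pos: [0.4456, -0.138, 0.0457]
tool_rot: [0.996, -0.093, -0.001, -0.0]
force: [0.1, 0.2, 0.0]
finger_gap: 0.39
```

View pics/top1.png

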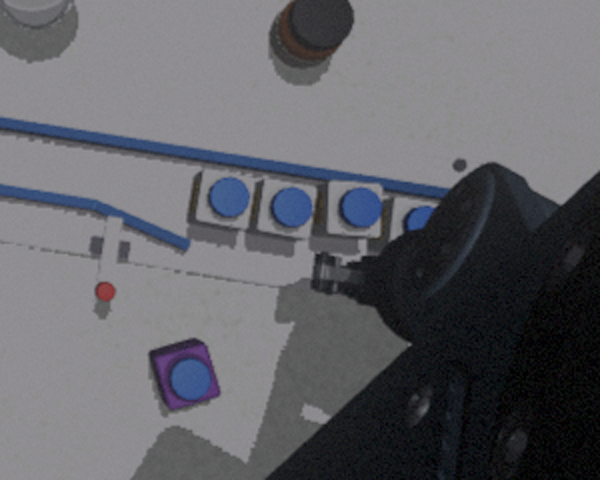

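View pics/scene1.png

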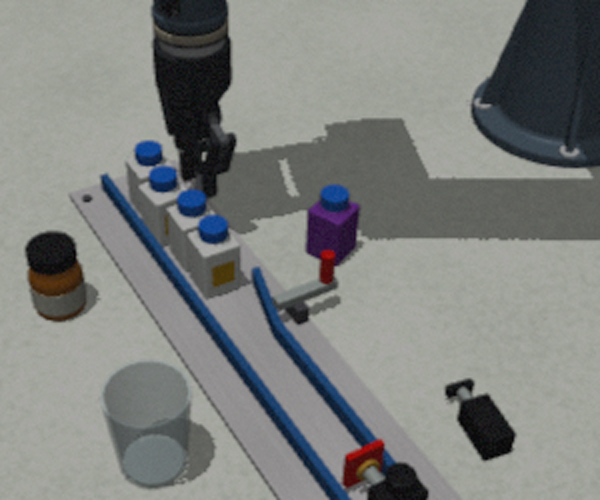

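```bash
python3 -m inch '[0.3,-0.06,0,0, 0.3,-0.06,0,0, 0.3,-0.06,0,0,0.3,-0.05,0,0, 0.2,-0.04,0,0, 0,0,0,0]'; python3 -m inch '[0.15,-0.03,0,0, 0.15,-0.03,0,0,0,0,0,0]'
```

```text
t: 3.08
tcp_pos: [0.4602, -0.1399, 0.0463]
tool_rot: [0.996, -0.092, 0.0, 0.0]
force: [-0.2, -0.1, -0.4]
finger_gap: 0.39
t: 3.45
tcp_pos: [0.4632, -0.1406, 0.0463]
tool_rot: [0.996, -0.092, 0.0, 0.0]
force: [-0.4, 0.4, 0.7]
finger_gap: 0.39
```

```bash
python3 -m inch '[0.15,-0.03,0,0, 0,0,0,0]';python3 -m inch '[0.15,-0.03,0,0, 0,0,0,0]'; python3 -m inch '[0.15,-0.03,0,0, 0,0,0,0]'
```

```text
t: 3.7
tcp_pos: [0.4648, -0.1409, 0.0463]
tool_rot: [0.996, -0.092, 0.0, 0.0]
force: [0.2, -0.8, -0.6]
finger_gap: 0.391
t: 3.95
tcp_pos: [0.4663, -0.1412, 0.0463]
tool_rot: [0.996, -0.092, 0.0, 0.0]
force: [-0.3, 0.5, -0.2]
finger_gap: 0.39
t: 4.2
tcp_pos: [0.4676, -0.1414, 0.0463]
tool_rot: [0.996, -0.092, -0.0, -0.0]
force: [-0.3, -0.2, 0.7]
finger_gap: 0.39
```

```bash
cat > look.py <<'E'
from h import *
import sys
k=sys.argv[1]
ims=[]
for n in("top","scene"):
    p,d=optics.snapshot(n); c=p[230:330,140:560] if n=="top" else p[130:390,200:450]
    if n=="top": cv2.imwrite(f"pics/t{k}.png",cv2.resize(c[:,:,::-1],None,fx=1.9,fy=1.9,interpolation=cv2.INTER_CUBIC))
    else: cv2.imwrite(f"pics/s{k}.png",cv2.resize(c[:,:,::-1],None,fx=2.3,fy=2.3,interpolation=cv2.INTER_CUBIC))
    b,r=masks(p)
    for m,st,c in comps(b,40):
        if st[2]<25 and c[1]>100:
            print(n,"cap",st[4],rk(ray(n,c,.077 if n=="top" else .073)).round(1)[0])
    for m,st,c in comps(r,15):
        if c[1]>100: print(n,"red",st[4],rk(ray(n,c,.069 if n=="top" else .052)).round(1)[0])
E
python3 look.py 2
```

```text
top cap 290 [-94.3   8.2]
top cap 303 [-189.1   -0.7]
top cap 294 [-139.9    8.3]
top cap 326 [-84.5 139.4]
top red 92 [178.5   1.4]
top red 59 [-16.6  89. ]
scene cap 135 [-236.5   -4.2]
scene cap 155 [-190.   -3.]
scene cap 162 [-79.7 132.7]
scene cap 162 [-141.6    6.1]
scene cap 170 [-95.1   5.8]
scene cap 153 [278.5  -7.1]
scene red 102 [-16.6  85.8]
scene red 216 [190.5 -12.7]
```

View pics/s2.png

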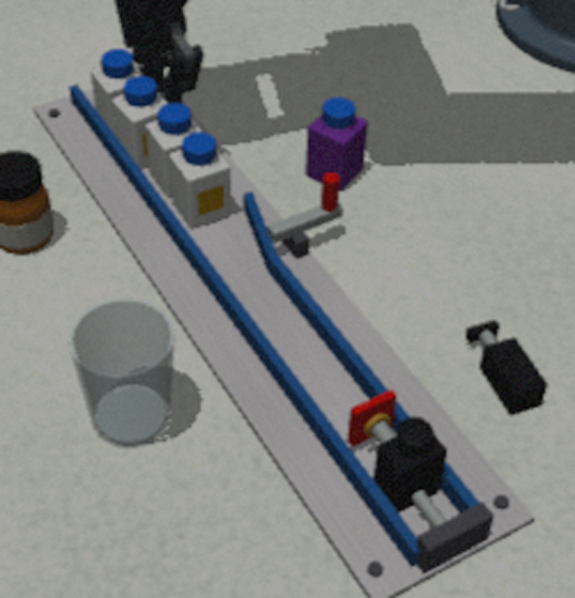

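```bash
python3 -m inch '[-0.9,0.17,0,0, -1.0,0.18,0,0, 0.44,2.36,0,0, 0.44,2.36,0,0, 0.44,2.36,0,0, 0.44,2.36,0,0, 0,0,0,0, 0.3,-0.06,0,0, 0.3,-0.05,0,0, 0.3,-0.06,0,0, 0.3,-0.05,0,0, 0.2,-0.04,0,0, 0.2,-0.04,0,0, 0,0,0,0]'; python3 -m inch '[0.15,-0.03,0,0, 0.15,-0.03,0,0, 0,0,0,0]'; python3 look.py 3
```

```text
t: 6.05
tcp_pos: [0.4825, -0.0466, 0.0463]
tool_rot: [0.996, -0.092, 0.0, 0.0]
force: [0.2, -0.7, -1.2]
finger_gap: 0.388
t: 6.42
tcp_pos: [0.4855, -0.0472, 0.0463]
tool_rot: [0.996, -0.092, 0.0, 0.0]
force: [-1.1, -0.0, -0.5]
finger_gap: 0.388
scene cap 132 [-236.4   -4.4]
scene cap 149 [-189.8   -3.5]
scene cap 154 [-78.7 132.1]
scene cap 160 [-139.4   -3.8]
scene cap 176 [-93.9  -3.2]
scene cap 153 [278.3  -7.2]
scene red 106 [-16.9  85.6]
scene red 217 [190.6 -12.7]
```

View pics/s3.png

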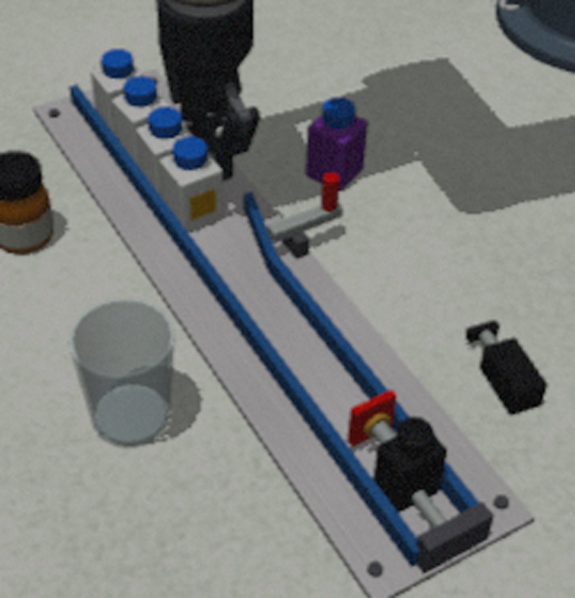

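View pics/t3.png

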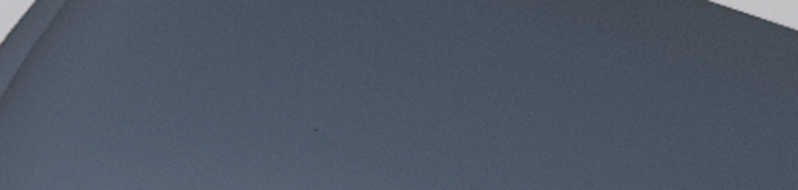

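```bash
python3 - <<'E'
from h import *
p=np.array([.4855,-.0472]);print(rk(p))
for w in [(-117,66),(-290,66),(-290,-0.8),(-275,-.8)]:
    q=wd(*w);print(w,q.round(4),((q-p)*100).round(2));p=q
E
```

```text
[[-116.79450306   27.65545255]]
(-117, 66) [ 0.4478 -0.0403] [-3.77  0.69]
(-290, 66) [ 0.4159 -0.2104] [ -3.19 -17.  ]
(-290, -0.8) [ 0.4816 -0.2227] [ 6.57 -1.23]
(-275, -0.8) [ 0.4843 -0.2079] [0.28 1.47]
```

```bash
python3 -m inch '[-1.9,0.35,0.2,0, -1.88,0.34,0.17,0, -0.355,-1.89,0,0.1745, -0.355,-1.89,0,0.1745, -0.355,-1.89,0,0.1745, -0.355,-1.89,0,0.1745, -0.355,-1.89,0,0.1745, -0.355,-1.89,0,0.1745, -0.355,-1.89,0,0.1745, -0.355,-1.89,0,0.1745, -0.355,-1.88,0,0.1748, 0,0,0,0, 2.19,-0.41,0,0, 2.19,-0.41,0,0, 2.19,-0.41,0,0, 0,0,0,0]' 15; python3 look.py 4
```

```text
t: 8.52
tcp_pos: [0.4827, -0.2223, 0.0501]
tool_rot: [0.77, 0.638, 0.0, 0.001]
force: [-0.3, 0.6, 0.1]
finger_gap: 0.15
top cap 284 [-93.   -1.3]
top cap 289 [-138.9   -1.5]
top cap 298 [-189.1   -0.9]
top cap 301 [-236.6   -1. ]
top cap 326 [-84.5 139.3]
top red 97 [178.4   0.9]
top red 59 [-16.6  89.2]
scene cap 147 [-238.    -3.9]
scene cap 152 [-190.1   -3.2]
scene cap 165 [-79.8 132.7]
scene cap 154 [-139.7   -4.7]
scene cap 169 [-93.3  -4.1]
scene cap 151 [278.6  -7.1]
scene red 100 [-16.6  85.8]
scene red 214 [190.5 -12.6]
```

View pics/s4.png

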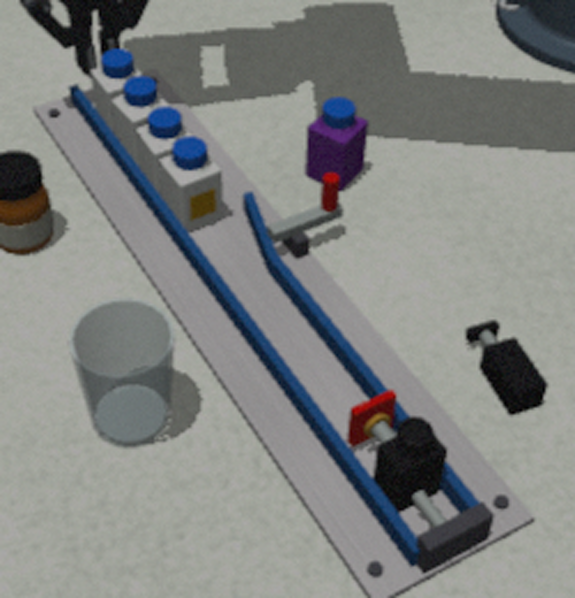

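View pics/t4.png

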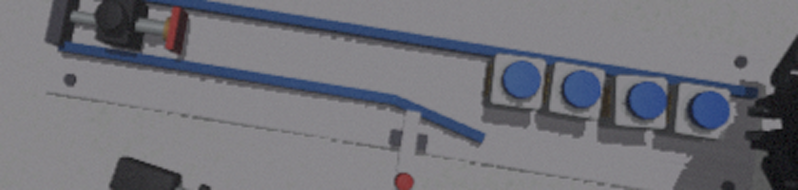

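```bash
python3 -m inch '[0.184,0.983,0,0, 0.184,0.983,0,0, 0.147,0.786,0,0, 0.147,0.786,0,0, 0.147,0.786,0,0, 0.147,0.786,0,0, 0.147,0.786,0,0, 0.147,0.786,0,0, 0.147,0.786,0,0, 0.147,0.786,0,0, 0.147,0.786,0,0, 0.147,0.786,0,0, 0.147,0.786,0,0, 0.147,0.786,0,0, 0,0,0,0]'; python3 look.py 5
```

```text
t: 10.5
tcp_pos: [0.5021, -0.1075, 0.0499]
tool_rot: [0.769, 0.639, -0.0, -0.001]
force: [0.2, 0.0, 0.1]
finger_gap: 0.151
top cap 277 [-23.4  -1. ]
top cap 279 [-63.1  -1. ]
top red 86 [178.5   1. ]
top red 57 [-16.8  88.9]
scene cap 165 [-79.5 132.6]
scene cap 151 [278.4  -7. ]
scene red 102 [-16.7  85.8]
scene red 214 [190.6 -12.7]
```

View pics/s5.png

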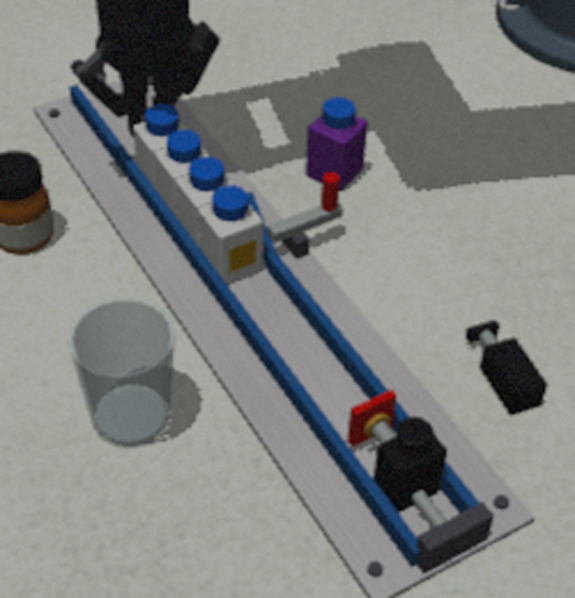

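```bash
python3 -m inch '[0.147,0.786,0,0, 0.147,0.786,0,0, 0.147,0.786,0,0, 0.147,0.786,0,0, 0.147,0.786,0,0, 0.147,0.786,0,0, 0.147,0.786,0,0, 0.147,0.786,0,0, 0.147,0.786,0,0, 0.147,0.786,0,0, 0.147,0.786,0,0, 0.147,0.786,0,0, 0.147,0.786,0,0, 0.147,0.786,0,0, 0.147,0.786,0,0, 0.147,0.786,0,0, 0,0,0,0]'; python3 look.py 6
```

```text
t: 12.72
tcp_pos: [0.5261, 0.018, 0.0501]
tool_rot: [0.769, 0.639, 0.0, -0.0]
force: [-0.0, 0.3, -0.1]
finger_gap: 0.15
top cap 159 [107.2   0.9]
top cap 186 [65.7  0.1]
top cap 262 [24.2 -0.7]
top cap 41 [85.1 30.8]
top red 84 [178.5   1.3]
scene cap 149 [-78.4 131.9]
scene cap 224 [64.2 -3.2]
scene cap 232 [104.9  -3.7]
scene cap 149 [173.6  -7.3]
scene cap 153 [278.5  -7.1]
scene red 98 [-15.7  85.1]
scene red 216 [190.5 -12.6]
```

View pics/s6.png

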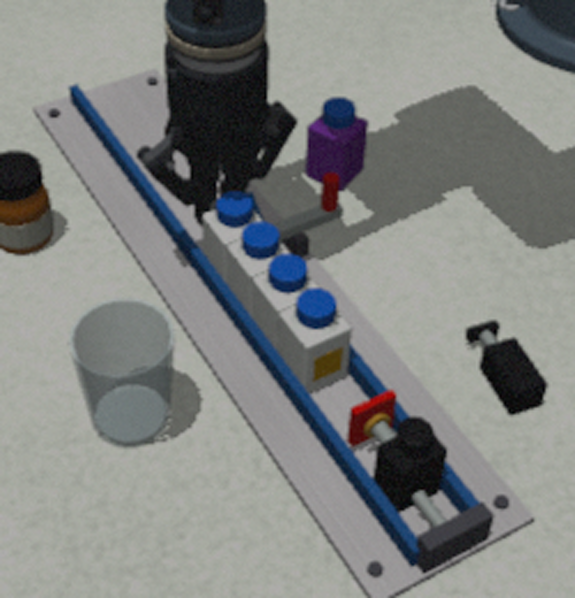

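```bash
python3 -m inch '[0.147,0.786,0,0, 0.147,0.786,0,0, 0.147,0.786,0,0, 0.147,0.786,0,0, 0.147,0.786,0,0, 0.074,0.393,0,0, 0,0,0,0]'; for i in 1 2; do :; done; python3 -m inch '[0.037,0.197,0,0, 0,0,0,0]'; python3 look.py 7
```

```text
t: 13.7
tcp_pos: [0.5341, 0.061, 0.05]
tool_rot: [0.769, 0.639, 0.0, -0.0]
force: [-0.2, 0.3, 0.1]
finger_gap: 0.153
t: 13.95
tcp_pos: [0.5344, 0.0625, 0.05]
tool_rot: [0.77, 0.639, 0.0, -0.0]
force: [0.6, -0.3, 0.3]
finger_gap: 0.152
top cap 270 [149.3  -0.8]
top cap 276 [109.1  -0.5]
top cap 53 [93.8 30.2]
top red 85 [178.5   0.9]
scene cap 155 [-78.6 132.1]
scene cap 217 [28.3 -4. ]
scene cap 220 [68.8 -3.1]
scene cap 231 [109.   -3.1]
scene cap 251 [149.5  -3.3]
scene cap 155 [278.3  -7.2]
scene red 101 [-16.1  85.4]
scene red 216 [190.3 -12.5]
```

View pics/s7.png

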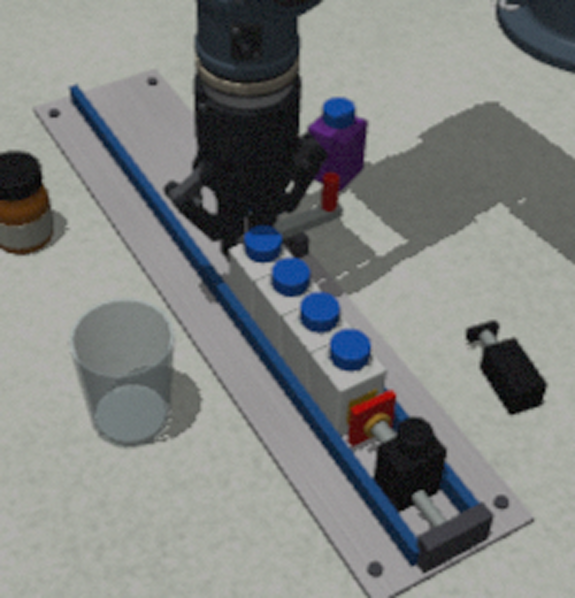

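```bash
python3 -m inch '[0.037,0.197,0,0, 0.037,0.197,0,0]'; python3 -m inch '[0.018,0.098,0,0]'; python3 -m inch '[0.018,0.098,0,0]'
```

```text
t: 14.3
tcp_pos: [0.5351, 0.0662, 0.05]
tool_rot: [0.77, 0.639, -0.0, 0.0]
force: [-0.5, -1.7, -0.5]
finger_gap: 0.151
t: 14.42
tcp_pos: [0.5353, 0.0674, 0.05]
tool_rot: [0.769, 0.639, -0.0, -0.0]
force: [-0.2, -1.0, -0.6]
finger_gap: 0.147
t: 14.55
tcp_pos: [0.5355, 0.0684, 0.05]
tool_rot: [0.769, 0.639, -0.0, 0.0]
force: [0.1, -1.1, -0.1]
finger_gap: 0.155
```

```bash
python3 -m inch '[0.018,0.098,0,0]'; python3 -m inch '[0.009,0.05,0,0]';python3 -m inch '[0.009,0.05,0,0]'
```

```text
t: 14.68
tcp_pos: [0.5356, 0.0694, 0.05]
tool_rot: [0.769, 0.639, -0.0, -0.0]
force: [0.2, 0.3, 0.2]
finger_gap: 0.149
t: 14.8
tcp_pos: [0.5358, 0.0698, 0.05]
tool_rot: [0.769, 0.639, -0.0, 0.0]
force: [-0.4, -1.1, -0.3]
finger_gap: 0.151
t: 14.92
tcp_pos: [0.5358, 0.0703, 0.05]
tool_rot: [0.769, 0.639, -0.0, -0.0]
force: [0.1, -1.0, -0.2]
finger_gap: 0.151
```

```bash
python3 -m inch '[0.009,0.05,0,0]'; python3 -m inch '[0.009,0.05,0,0]';python3 -m inch '[0.009,0.05,0,0]'
```

```text
t: 15.05
tcp_pos: [0.5359, 0.0708, 0.05]
tool_rot: [0.769, 0.639, -0.0, -0.0]
force: [-0.1, -1.0, 0.4]
finger_gap: 0.157
t: 15.18
tcp_pos: [0.536, 0.0713, 0.05]
tool_rot: [0.769, 0.639, -0.0, -0.0]
force: [0.8, -0.6, -0.8]
finger_gap: 0.151
t: 15.3
tcp_pos: [0.5362, 0.0718, 0.05]
tool_rot: [0.769, 0.639, 0.0, -0.0]
force: [-0.3, -1.3, -0.4]
finger_gap: 0.147
```

```bash
python3 -m inch '[0.009,0.05,0,0]'; python3 -m inch '[0.009,0.05,0,0]'; python3 look.py 8
```

```text
t: 15.42
tcp_pos: [0.5362, 0.0723, 0.05]
tool_rot: [0.769, 0.639, -0.0, -0.0]
force: [-0.5, -1.7, -0.8]
finger_gap: 0.152
t: 15.55
tcp_pos: [0.5363, 0.0728, 0.05]
tool_rot: [0.769, 0.639, -0.0, -0.0]
force: [-0.4, -1.3, -0.7]
finger_gap: 0.15
top cap 270 [159.7  -0.7]
top cap 278 [119.4  -0.4]
top red 47 [180.4   1.1]
scene cap 155 [-78.6 132.1]
scene cap 221 [38.8 -3.6]
scene cap 224 [79.6 -3.1]
scene cap 244 [119.6  -3. ]
scene cap 257 [160.1  -3.3]
scene cap 155 [278.2  -7.2]
scene red 97 [-15.   84.7]
scene red 217 [190.8 -12.4]
```

View pics/t8.png

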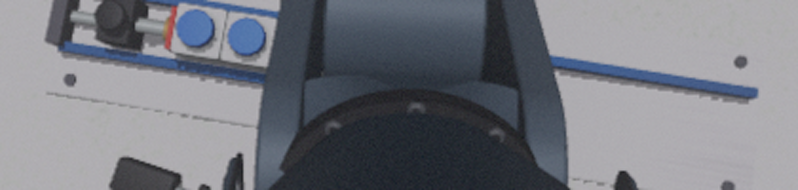

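```bash
python3 -m inch '[0.006,0.03,0,0]'; python3 -m inch '[0.006,0.03,0,0]'; python3 -m inch '[0.006,0.03,0,0]'
```

```text
t: 15.78
tcp_pos: [0.5363, 0.073, 0.05]
tool_rot: [0.769, 0.639, -0.0, -0.0]
force: [-0.4, -1.9, 0.1]
finger_gap: 0.15
t: 15.9
tcp_pos: [0.5364, 0.0734, 0.05]
tool_rot: [0.769, 0.639, -0.0, -0.0]
force: [-0.5, -1.6, 0.2]
finger_gap: 0.149
t: 16.02
tcp_pos: [0.5365, 0.0737, 0.05]
tool_rot: [0.769, 0.639, -0.0, -0.0]
force: [-0.5, -1.3, 0.3]
finger_gap: 0.151
```

```bash
python3 -m inch '[0.006,0.03,0,0]'; python3 -m inch '[0.006,0.03,0,0]'
```

```text
t: 16.15
tcp_pos: [0.5365, 0.074, 0.05]
tool_rot: [0.769, 0.639, -0.0, -0.0]
force: [-0.4, -2.3, -1.2]
finger_gap: 0.149
t: 16.27
tcp_pos: [0.5366, 0.0742, 0.05]
tool_rot: [0.769, 0.639, -0.0, 0.0]
force: [-0.5, -1.9, -0.3]
finger_gap: 0.153
```

```bash
python3 -m inch '[0.006,0.03,0,0]'; python3 -m inch '[0.006,0.03,0,0]'
```

```text
t: 16.4
tcp_pos: [0.5366, 0.0744, 0.05]
tool_rot: [0.769, 0.639, -0.0, 0.0]
force: [-1.8, -4.0, -0.3]
finger_gap: 0.152
t: 16.52
tcp_pos: [0.5366, 0.0745, 0.05]
tool_rot: [0.769, 0.639, -0.0, 0.0]
force: [-1.5, -6.0, 0.3]
finger_gap: 0.152
```

```bash
python3 -m inch '[0.006,0.03,0,0]'; python3 -m inch '[0.006,0.03,0,0]'
```

```text
t: 16.65
tcp_pos: [0.5366, 0.0746, 0.05]
tool_rot: [0.769, 0.639, -0.0, 0.0]
force: [-0.7, -6.5, 0.5]
finger_gap: 0.15
t: 16.77
tcp_pos: [0.5367, 0.0746, 0.05]
tool_rot: [0.769, 0.639, -0.001, 0.0]
force: [-2.0, -8.3, -0.8]
finger_gap: 0.15
```

```bash
python3 -m inch '[0.006,0.03,0,0]'; python3 -m inch '[0.003,0.015,0,0,0,0,0,0]'; python3 -m inch '[0,0,0,0,0,0,0,0]'
```

```text
t: 16.9
tcp_pos: [0.5366, 0.0748, 0.05]
tool_rot: [0.769, 0.639, -0.001, 0.0]
force: [-1.8, -9.3, 0.3]
finger_gap: 0.155
t: 17.15
tcp_pos: [0.5366, 0.0747, 0.05]
tool_rot: [0.769, 0.639, -0.001, 0.0]
force: [-1.8, -8.4, 0.9]
finger_gap: 0.146
t: 17.4
tcp_pos: [0.5366, 0.0748, 0.05]
tool_rot: [0.769, 0.639, -0.001, 0.0]
force: [-1.8, -7.5, -0.1]
finger_gap: 0.15
```

```bash
python3 -m inch '[0.006,0.03,0,0]'; python3 -m inch '[0.003,0.015,0,0]'; python3 -m inch '[0,0,0,0,0,0,0,0]'; python3 -m inch '[0,0,0,0]'; python3 look.py 9 | grep -v "278\|132"
```

```text
t: 17.52
tcp_pos: [0.5366, 0.0749, 0.05]
tool_rot: [0.769, 0.639, -0.001, 0.0]
force: [-2.7, -9.2, 0.1]
finger_gap: 0.15
t: 17.65
tcp_pos: [0.5366, 0.0749, 0.05]
tool_rot: [0.769, 0.639, -0.001, 0.0]
force: [-1.2, -10.0, 1.4]
finger_gap: 0.147
t: 17.9
tcp_pos: [0.5366, 0.0749, 0.05]
tool_rot: [0.769, 0.639, -0.001, 0.0]
force: [-1.5, -9.7, 0.9]
finger_gap: 0.153
t: 18.02
tcp_pos: [0.5366, 0.0749, 0.05]
tool_rot: [0.769, 0.639, -0.001, 0.0]
force: [-1.0, -9.2, 0.8]
finger_gap: 0.149
top cap 276 [121.6  -0.4]
top cap 61 [120.9  30.2]
top red 43 [182.1   1. ]
scene cap 225 [40.7 -3.4]
scene cap 228 [81.4 -3.4]
scene cap 241 [121.6  -2.8]
scene cap 254 [161.8  -3.4]
scene red 89 [-13.7  84.3]
scene red 216 [193.1 -12.5]
```

```bash
python3 -m inch '[-0.004,-0.02,0,0, -0.018,-0.098,0,0, -0.09,-0.49,0,0, -0.184,-0.983,0,0, -0.184,-0.983,0,0, -0.184,-0.983,0,0, 0,0,3,0, 0,0,4,0, 0,0,0,0]' 0; python3 - <<'E'
from h import *
from station import manip
s=manip.sense();p=s['tcp_pos'];print(p,rk(p),s['force'])
q=wd(-16.5,122);print(q,((q-p[:2])*100).round(2))
E
python3 look.py 10
```

```text
t: 19.25
tcp_pos: [0.5323, 0.0401, 0.1226]
tool_rot: [0.77, 0.639, 0.002, 0.002]
force: [0.3, 0.4, 0.3]
finger_gap: -0.001
[0.53230889 0.04014548 0.12260746] [[-22.32026168  -2.25980485]] [0.25362475 0.42646557 0.31991415]
[0.41124851 0.06875946] [-12.11   2.86]
top cap 273 [160.8  -0.5]
top cap 276 [120.7   0.3]
top cap 276 [80.8  0.9]
top cap 82 [48.8  2.2]
top cap 66 [-4.  30.3]
top red 47 [181.5   0.6]
scene cap 153 [-78.4 131.7]
scene cap 305 [29.8  0.7]
scene cap 228 [80.5 -1.5]
scene cap 239 [121.1  -2.4]
scene cap 259 [161.2  -3. ]
scene cap 152 [278.3  -7.1]
scene red 100 [-15.6  85.1]
scene red 214 [192.3 -12.8]
```

View pics/s10.png

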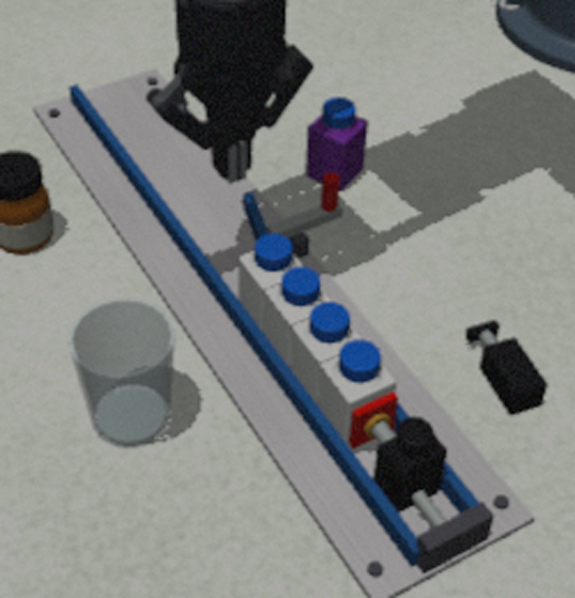

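```bash
python3 -m inch '[-3.03,0.715,0,0, -3.03,0.715,0,0, -3.03,0.715,0,0, -3.02,0.715,0,0, 0,0,-2.5,0, 0,0,-2.5,0, 0,0,-0.66,0, 0,0,0,0]'; python3 look.py 11; python3 -c "
import sys;sys.path.insert(0,'.')
from h import *;from station import manip;print(rk(manip.sense()['tcp_pos']))"
```

```text
t: 20.35
tcp_pos: [0.4086, 0.0694, 0.0627]
tool_rot: [0.77, 0.639, -0.001, -0.001]
force: [-0.4, 0.8, 1.1]
finger_gap: -0.001
top cap 281 [160.8  -0.6]
top cap 280 [120.7   0.3]
top cap 276 [80.8  0.9]
top cap 276 [40.7  0.9]
top red 50 [181.6   1.4]
scene cap 308 [29.1  0.5]
scene cap 221 [80.7 -1.8]
scene cap 239 [121.1  -2.4]
scene cap 259 [161.2  -3. ]
scene cap 153 [278.4  -7.1]
scene red 97 [-16.1  85.6]
scene red 213 [192.2 -12.8]
[[-16.22097534 123.92992192]]
```

View pics/s11.png

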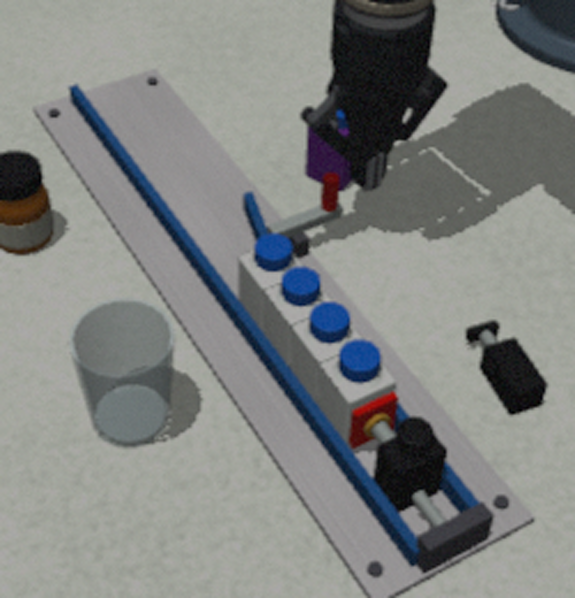

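View pics/t11.png

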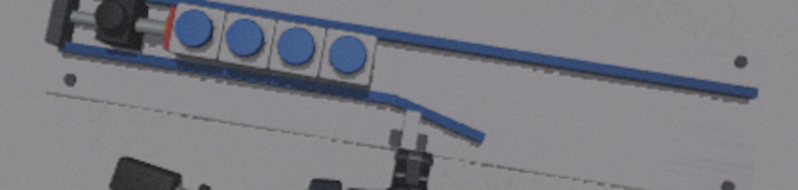

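```bash
python3 -m inch '[0.59,-0.11,0,0, 0.59,-0.11,0,0, 0.59,-0.11,0,0, 0.59,-0.11,0,0, 0.59,-0.11,0,0, 0,0,0,0]'; python3 look.py 12
```

```text
t: 21.2
tcp_pos: [0.4398, 0.0637, 0.0634]
tool_rot: [0.77, 0.639, 0.001, 0.001]
force: [0.1, 0.3, 0.6]
finger_gap: 0.001
top cap 277 [160.8  -0.6]
top cap 277 [120.8   0.4]
top cap 276 [80.8  0.9]
top cap 278 [40.8  0.9]
top red 50 [181.5   0.8]
scene cap 68 [-5.9  6.9]
scene cap 221 [40.4 -1.4]
scene cap 224 [80.6 -1.9]
scene cap 238 [121.   -2.3]
scene cap 259 [161.2  -3. ]
scene cap 154 [278.6  -7.1]
scene red 98 [-16.2  70.9]
scene red 214 [192.3 -12.7]
```

View pics/s12.png

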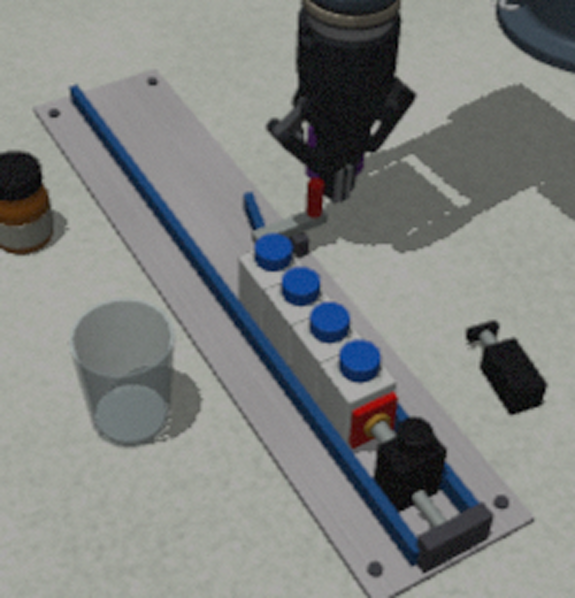

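```bash
python3 -m inch '[0.49,-0.09,0,0, 0.49,-0.09,0,0, 0.49,-0.09,0,0, 0.49,-0.09,0,0, 0.49,-0.09,0,0, 0.2,-0.04,0,0, 0,0,0,0]'; python3 -m inch '[0.15,-0.03,0,0,0,0,0,0]'; python3 -m inch '[0.1,-0.02,0,0]'; python3 -m inch '[0.1,-0.02,0,0]';python3 -m inch '[0.1,-0.02,0,0]'
```

```text
t: 22.18
tcp_pos: [0.4659, 0.0589, 0.0635]
tool_rot: [0.769, 0.639, 0.0, 0.0]
force: [-1.5, 0.0, 0.5]
finger_gap: -0.0
t: 22.42
tcp_pos: [0.4668, 0.0588, 0.0634]
tool_rot: [0.769, 0.639, 0.0, 0.0]
force: [-0.9, -1.1, -0.4]
finger_gap: -0.006
t: 22.55
tcp_pos: [0.4675, 0.0586, 0.0634]
tool_rot: [0.769, 0.639, -0.0, -0.0]
force: [-1.1, 0.9, 0.7]
finger_gap: -0.0
t: 22.68
tcp_pos: [0.4687, 0.0584, 0.0634]
tool_rot: [0.769, 0.639, -0.0, -0.0]
force: [-1.6, -0.2, -0.2]
finger_gap: -0.001
t: 22.8
tcp_pos: [0.4698, 0.0582, 0.0634]
tool_rot: [0.769, 0.639, -0.0, -0.0]
force: [-1.2, -0.1, 0.3]
finger_gap: -0.004
```

```bash
python3 -m inch '[0.1,-0.02,0,0]'; python3 -m inch '[0.05,-0.01,0,0]'; python3 -m inch '[0.05,-0.01,0,0]'
```

```text
t: 22.92
tcp_pos: [0.4709, 0.0579, 0.0634]
tool_rot: [0.769, 0.639, 0.0, 0.0]
force: [0.1, 0.1, 0.9]
finger_gap: -0.002
t: 23.05
tcp_pos: [0.4714, 0.0579, 0.0634]
tool_rot: [0.769, 0.639, 0.0, 0.0]
force: [-0.9, 0.7, 0.9]
finger_gap: -0.001
t: 23.18
tcp_pos: [0.4719, 0.0578, 0.0634]
tool_rot: [0.769, 0.639, 0.0, 0.0]
force: [-1.2, 0.5, 0.7]
finger_gap: 0.003
```

```bash
python3 -m inch '[0.05,-0.01,0,0]'; python3 -m inch '[0.05,-0.01,0,0]'; python3 look.py 13
```

```text
t: 23.3
tcp_pos: [0.4723, 0.0577, 0.0634]
tool_rot: [0.769, 0.639, 0.0, -0.0]
force: [-0.7, 0.6, 0.4]
finger_gap: 0.006
t: 23.42
tcp_pos: [0.4725, 0.0576, 0.0634]
tool_rot: [0.769, 0.639, -0.0, -0.0]
force: [-2.2, 1.1, 1.2]
finger_gap: -0.001
top cap 277 [160.9  -0.5]
top cap 279 [120.8   0.3]
top cap 278 [80.7  0.9]
top cap 73 [39.9 -7.5]
top red 50 [181.5   0.4]
scene cap 71 [-5.4  6.6]
scene cap 228 [39.9 -1.2]
scene cap 220 [80.8 -1.9]
scene cap 239 [121.1  -2.4]
scene cap 259 [161.2  -3. ]
scene cap 154 [278.5  -7.1]
scene red 96 [-15.6  37.7]
scene red 214 [192.3 -12.8]
```

View pics/s13.png

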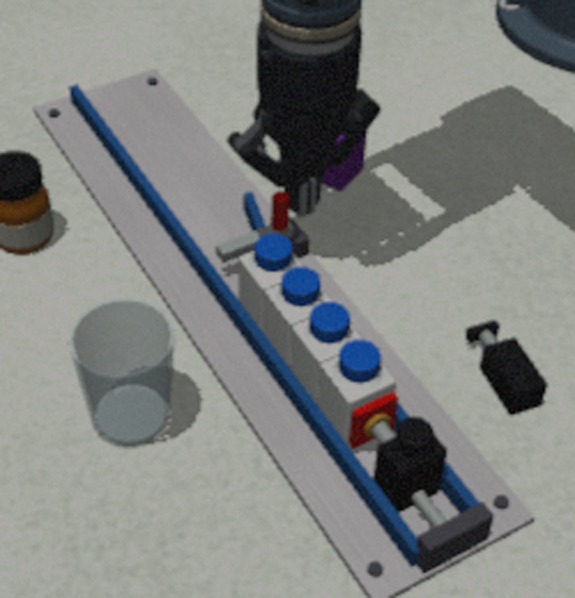

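```bash
python3 -m inch '[0.05,-0.01,0,0]'; python3 -m inch '[0.05,-0.01,0,0]'; python3 -m inch '[0.03,0,0,0,0,0,0,0]'; python3 -m inch '[0,0,0,0,0,0,0,0]'
```

```text
t: 23.65
tcp_pos: [0.4726, 0.0576, 0.0634]
tool_rot: [0.769, 0.639, -0.0, -0.001]
force: [-2.1, 1.6, 1.8]
finger_gap: -0.004
t: 23.78
tcp_pos: [0.4726, 0.0576, 0.0633]
tool_rot: [0.769, 0.639, -0.001, -0.001]
force: [-3.8, 2.2, 3.3]
finger_gap: -0.001
t: 24.02
tcp_pos: [0.4727, 0.0576, 0.0633]
tool_rot: [0.769, 0.639, -0.001, -0.001]
force: [-4.9, 2.4, 4.1]
finger_gap: 0.001
t: 24.28
tcp_pos: [0.4726, 0.0576, 0.0633]
tool_rot: [0.769, 0.639, -0.001, -0.001]
force: [-4.2, 1.8, 3.1]
finger_gap: -0.002
```

At the end of travel the force rises and the motion stops. Backing off now, then a final check.

```bash
python3 -m inch '[-0.1,0.02,0,0, -0.59,0.11,0,0, -1.5,0.28,0,0, -1.5,0.28,2,0, -2.5,0.4,4,0, -2,0,5,0, 0,0,0,0, 0,0,0,0]'; python3 look.py 14; python3 - <<'E'
from h import *
a=np.load("pics/top0.npz")["p"];b,_=optics.snapshot("top")
def patch(p): return cv2.cvtColor(p,cv2.COLOR_RGB2GRAY)[215:265,160:222]
A,B=[patch(x).astype(np.float32) for x in(a,b)]
print("stop shift px (block patch)",cv2.phaseCorrelate(A,B,cv2.createHanningWindow(A.shape[::-1],cv2.CV_32F)))
A2,B2=[x[:, 22:60] for x in(A,B)]
print(cv2.phaseCorrelate(np.ascontiguousarray(A2),np.ascontiguousarray(B2)))
E
```

```text
t: 25.28
tcp_pos: [0.3924, 0.0682, 0.1734]
tool_rot: [0.769, 0.639, 0.001, 0.001]
force: [-0.0, 0.2, 0.7]
finger_gap: 0.0
top cap 279 [160.9  -0.6]
top cap 279 [120.7   0.3]
top cap 276 [80.7  0.8]
top cap 276 [40.6  0.9]
top cap 93 [ 6.3 29.6]
top cap 65 [-84.3 129. ]
top red 52 [181.5   1. ]
top red 62 [-16.9  41.9]
scene cap 155 [-78.6 132.1]
scene cap 68 [-6.   6.9]
scene cap 222 [40.3 -1.5]
scene cap 224 [80.8 -1.9]
scene cap 241 [121.1  -2.3]
scene cap 259 [161.2  -3. ]
scene cap 151 [278.5  -7. ]
scene red 96 [-15.8  37.6]
scene red 216 [192.4 -12.8]
stop shift px (block patch) ((-0.05320881766026986, 0.15360091526227393), 0.9931932839751244)
((-0.06215382209409981, 0.0361982657403388), 1.004774443626404)
```

View pics/t14.png

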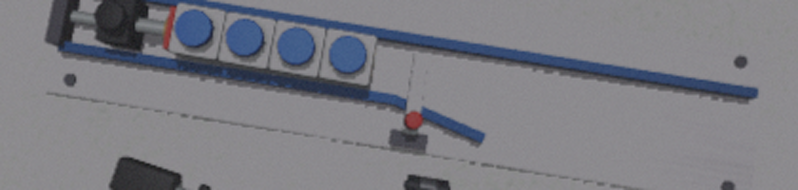

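View pics/s14.png

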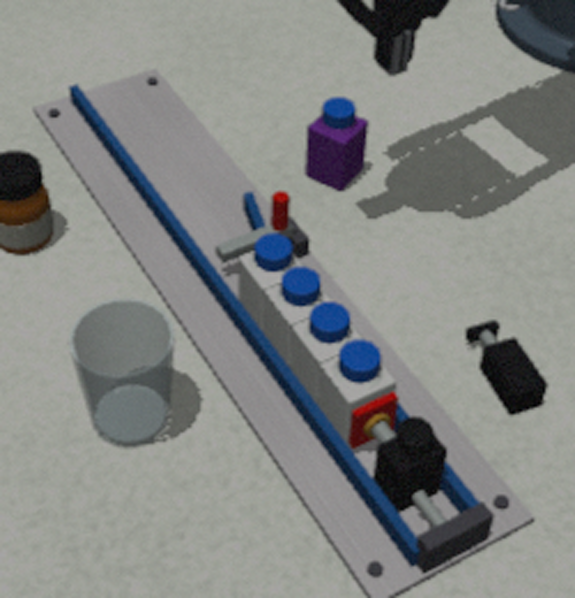

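```bash
python3 -c "
from station import job;print(job.sign_off())"
```

```text
the job is handed in; nothing more can be done
None
```

I squared the four bottles against the fence in pairs, then pushed them up the lane as one block until the pad went solid. I pressed with about 10 N at the tool (up to about 10 N measured, held about 0.5 s), backed off, pushed the gate to its end of travel and let go. I handed the job in with the clock at about 25 s of the 64 s; no verdict is reported.

**Last checks, from the camera images:**
- **Row:** the bottle centres span 120.3 mm, with offsets from the lane's middle line of −0.6 to +0.9 mm.
- **Gate:** the knob is at rack y ≈ 42 mm, which means fully shut.
- **Stop:** it shifted less than 0.2 px in the image.
- **Bystanders:** the beaker, jar and clamp block look unmoved in the pictures; I did not measure them.

**What was less certain:**
- **Release:** the row sprang back about 1 mm and tilted about 1.5 mm across the lane, probably because I closed the fingers while still touching bottle 4. The pad still looks 1–2 mm compressed, so it should be pressing on the row, but that remaining force was not measured directly.
- **Scene camera:** it read rack y about 2–4 mm lower than the top camera throughout. I relied on the top view, which agreed with the plate screws to within 1 mm across the lane.

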